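Seat the bangle of the right width in the display stand

ROBOT

A 6-joint arm with a two-finger parallel gripper is mounted at the origin on the work surface. World frame = base frame: x ahead of the robot, y to its left, z up, the work surface at z = 0. Lengths are in mm, angles in rad, forces in N, time in s.
With the tool pointing down it reaches from about 275 to 1000 mm from the base axis. Payload 8.4 kg.
Tool frame: the origin (TCP) lies midway between the tips of the shut fingers; the grasp point (between the pads) lies 19 mm behind it; z points along the fingers, y is the line along which they close (so a half turn about z gives the same grasp; the last joint's range is limited). The gripper opens to 85 mm and grips with 20 to 120 N. Pads are 22 mm wide; open, the fingers measure 114 mm over their backs; the gripper's body (76 mm by 85 mm) begins 54 mm behind the grasp point. The pads swing forward as they close: fully open they stand 13 mm farther back than shut.
Start: joints at [1.252, 0.353, 1.633, -0, 1.155, -0.002], TCP at [194.703, 593.901, 231.281] pointing down, gripper open.
Joint ranges: [-2.63, 2.63], [-0.92, 2.1], [0.06, 2.66], [-1.3, 4.44], [0, 2.69], [-3.02, 3.02]. Speed limits (rad/s): [2.22, 2.22, 2.79, 3.14, 3.14, 3.14].

INTERFACE

Orientations are given as [roll, pitch, yaw] about the fixed x, y, z axes, in that order (R = Rz(yaw) Ry(pitch) Rx(roll)).
In Python, from rig import monitor, imaging, r gives the robot as it stands.
- The arm moves only by the tool drive_tool, never from a script. Its argument "plan" is a list of rows, each an object of numbers: "x", "y", "z": the shift along the tool's x, y, z in units of 50 mm (1.0 is 50 mm); "ax", "ay", "az": the turn, a rotation vector about the tool's x, y, z in units of 6 degrees (1.0 is 6 degrees); "hand": the finger opening in mm, from 0 to 85.4. In form: [{"x": .., "y": .., "z": .., "ax": .., "ay": .., "az": .., "hand": ..}, ...]. A call has 1 to 8 rows; each row is the pose to reach, as a shift and turn from the pose commanded when the call began, along the tool's axes at that moment; what a row does not reach only later rows make up. A row lasts 1/10 s, in which the tool goes at most 50 mm and 8.59 degrees, less where a joint would pass 70% of its speed; a pose out of reach is approached as far as the arm can. A call with a gripper value outside its range is refused whole. The fingers move at their own pace and stop on an object; "grip_force" is the grip in N (left out, the last holds). Time passes only in rows, so rows that repeat a pose let the fingers close. It gives the time, the measured TCP pose, the force, the opening and the grip force at its end, in the units of the state.
- monitor.sense(): the state, without advancing time (a new reading comes with each control period).
- imaging.grab_frame(name): name is "scene" or "top" or "wrist"; returns the picture (420x560x3 uint8, red, green, blue); there is no depth.
- imaging.camera_info(name): a dict with "mtx" (3x3 intrinsics, pixels), "R" (3x3) and "t" (3): a world point X has camera coordinates R X + t. Camera axes: x right, y down, z forward; pixel columns grow to the right and rows downward; lengths in mm; the calibration is good to about 2 mm. A picture is of the moment at which its call begins: read the wrist's pose just before it. camera_info takes no time and is no camera call; for the wrist camera it gives the pose at the moment of the call.
- r.sign_off(): hands the job in; it is judged then, once.
The state is a dict: "clock": time; "qpos": joint angles; "qvel": joint speeds; "joint_efforts": joint torques, N m; "eef_pos": TCP position; "tcp_rot": TCP orientation; "contact_force": force on the tool from outside, world axes, zero at the start; "wrist_torque": the same for the moment, N m; "opening": opening from 0.0 (shut) to 1.0 (fully open); "grasp_force": force on a finger pad.
Only numpy, scipy, OpenCV 4.12 (cv2) and the standard library are available. Lean on these libraries where they do the work, as an engineer would, in place of code of your own. Each camera call takes 0.05 s, during which the arm holds its last target. There are 200 camera calls.

TASK

The three bangles in the white rack look alike; pinch them across with the gripper to find the one that is 13 mm wide, and set it on edge into the groove of the wooden display stand until it is fully home, and let it go. The groove is a little off the stand's middle, so feel for it with the bangle's edge, pressing gently (well under 25 newtons), and lower the bangle home rather than dropping it. Do not try the other two on the stand: leave them standing in their wells, and leave everything else on the table alone.

Things in the scene. Friction and masses are not known exactly. Their poses are not given: they have to be found in the camera images.
- bangle_a: plain brass bangle on edge in a rack well: outer diameter 76 mm, inner 60 (wall 8), 60 to 130 g. The three are 10, 13 and 16 mm wide along their axis; which is which is not told. Origin: centre of the ring, 38 mm below its top; y axis = the ring's level axis, along the rack's y (pinch across it from above); rolled about y at will
- bangle_b: plain brass bangle on edge in a rack well: outer diameter 76 mm, inner 60 (wall 8), 60 to 130 g. The three are 10, 13 and 16 mm wide along their axis; which is which is not told. Origin: centre of the ring, 38 mm below its top; y axis = the ring's level axis, along the rack's y (pinch across it from above); rolled about y at will
- bangle_c: plain brass bangle on edge in a rack well: outer diameter 76 mm, inner 60 (wall 8), 60 to 130 g. The three are 10, 13 and 16 mm wide along their axis; which is which is not told. Origin: centre of the ring, 38 mm below its top; y axis = the ring's level axis, along the rack's y (pinch across it from above); rolled about y at will
- rack: fixed white tray, 110 (x) x 250 (y) mm, with three wells at y = -75, 0 and +75 mm, one bangle on edge in each, resting on two round bars, ring centre 51 mm above the table. Low cheeks, top at 35 mm, stand 11 mm either side of each well's middle. Origin: centre of its underside on the table
- stand: fixed wooden display stand: tray 130 (x) x 106 (y) mm with a rim 30 mm high; in it a pale block 110 x 70 mm, top 40 mm above the table, with one groove along x. The block is stuck anywhere up to 9 mm to either side along y; this is not in the measured pose: find it by feel or by looking. It does not give way to a light push. Origin: centre of the tray's underside, on the table
- stand_middle (a point): point over the stand's middle at the height of the block's top (40 mm). The groove runs parallel to the stand's x, up to 9 mm to either side of this point along the stand's y: 14.5 mm wide, bevelled lips about 1.5 mm wide, 83 mm long in x between end stops centred on this point
- stand_home (a point): point 52 mm above the table over the stand's middle: the height of the centre of a bangle that is fully home, its lowest point 26 mm below the block's top; it then rests on two low round bars across the groove's floor at x = -26 and +26 mm, which centre it. The true groove may be up to 9 mm to either side along the stand's y
- tumbler: bystander, not to be disturbed: steel tumbler, 68 mm across the rim, 95 mm tall; origin at the centre of its underside
- tape_roll: bystander, not to be disturbed: cardboard tape core, 84 mm across, 22 mm tall, lying flat; origin at the centre of its underside
- polish_jar: bystander, not to be disturbed: white jar, 48 mm across, 55 mm tall; origin at the centre of its underside
- match_tin: bystander, not to be disturbed: flat aluminium tin, 60 x 45 x 20 mm; origin at the centre of its underside
- flat_bangle: bystander, not to be disturbed: thin stray bangle lying flat on the table, 72 mm across, 8 mm high; not one of the three in the rack; origin at the centre of its underside
- mandrel: bystander, not to be disturbed: wooden sizing cone, 70 mm across the foot, 150 mm tall; origin at the centre of its underside
- brush: bystander, not to be disturbed: small dusting brush lying flat, 170 mm long; origin on its underside
Mind the look-alikes: they are no part of the job. Leave any blue look-alike of the bangle_c alone.

How it is judged:
By the outcome, as a careful person would: the job done as asked, in the order asked, and still so for the second after the job is handed in, with the robot touching nothing.
It also fails if it takes over 62 s, if anything falls off the work surface, if the arm or the gripper's body presses on something with over 40 N, if the wrist force passes 120 N, or if a joint passes its speed limit or range.

## Working session

There is one attempt and no reset: what is moved stays moved. The work goes in short steps, Python scripts to look and compute and a tool call to move; the robot and the scene stay as the last step left them, time stands still between calls to the robot, and variables do not carry over. Pictures are saved under pics/ and viewed, at most 10 in all, crops included, and the job is handed in when it is done.

Besides the shell and the picture viewer there is one more tool, called after ">>>" in YAML: its name, and indented under it one key for each argument. drive_tool: Moves the arm, as the interface text tells. Its arguments: {"type":"object","properties":{"plan":{"type":"array","items":{"type":"object","properties":{"x":{"type":"number"},"y":{"type":"number"},"z":{"type":"number"},"ax":{"type":"number"},"ay":{"type":"number"},"az":{"type":"number"},"hand":{"type":"number"}}}},"grip_force":{"type":"number"}},"required":["plan"]}

```bash
mkdir -p pics; ls
python3 - <<'E'
from rig import monitor, imaging, r
import cv2,numpy as np
print(monitor.sense())
for n in ["scene","top"]:
    cv2.imwrite(f"pics/{n}0.png",imaging.grab_frame(n)[:,:,::-1])
    c=imaging.camera_info(n); print(n,c)
E
```

```text
pics
{'clock': 0.0, 'qpos': array([ 1.25160493e+00,  3.53674424e-01,  1.63417442e+00,  1.70768598e-05,
        1.15522796e+00, -2.40975403e-03]), 'qvel': array([ 0.00018052, -0.00091385,  0.00081425,  0.00146715,  0.00028341,
        0.00215328]), 'joint_efforts': array([ 1.79626106e-03, -6.05240250e+01, -3.42074239e+01,  2.04429284e-05,
        9.23693151e-03,  6.07884942e-08]), 'eef_pos': array([194.53393293, 593.41595951, 230.52805549]), 'tcp_rot': array([-3.14010855e+00, -1.91895169e-05,  2.82480410e+00]), 'contact_force': array([-0.80796103, -0.65679441,  0.43951445]), 'wrist_torque': array([-0.01876404,  0.01562393,  0.02219733]), 'grasp_force': 0.0, 'opening': 1.0039728592931931}
scene {'mtx': array([[410.53510021,   0.        , 279.50713149],
       [  0.        , 410.53510021, 213.18620289],
       [  0.        ,   0.        ,   1.        ]]), 'R': array([[-0.86301188,  0.50517313,  0.00325526],
       [ 0.36947231,  0.63555589, -0.67790775],
       [-0.34452968, -0.58383972, -0.73513977]]), 't': array([ 467.60042606, -168.46936479, 1388.15814911])}
top {'mtx': array([[510.75485179,   0.        , 279.5568502 ],
       [  0.        , 510.75485179, 218.87704357],
       [  0.        ,   0.        ,   1.        ]]), 'R': array([[-0.02062032, -0.99974576,  0.00912254],
       [-0.98093788,  0.01846727, -0.19344206],
       [ 0.19322441, -0.01293748, -0.98106929]]), 't': array([  -3.82099951,  554.75548529, 1576.51060689])}
```

View pics/scene0.png

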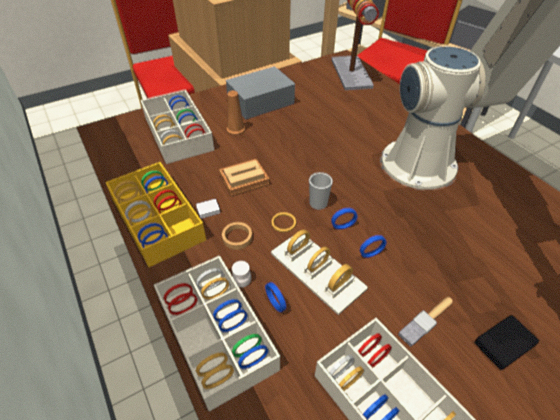

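View pics/top0.png

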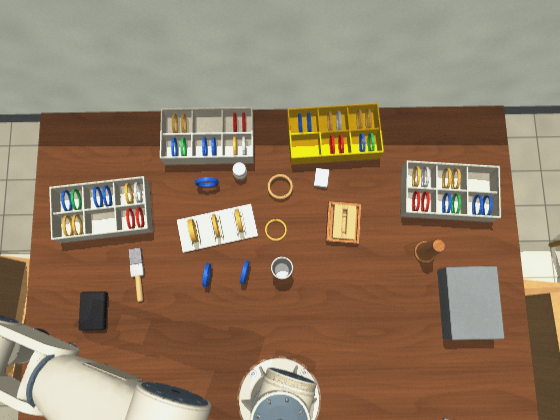

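The top view shows the rack near (217,228), with bangles at about (194,230), (217,226) and (239,220). The stand is near (344,223) with its groove running up the picture. I'll enlarge both views.

Run:
```python
import cv2,numpy as np
t=cv2.imread("pics/top0.png"); s=cv2.imread("pics/scene0.png")
a=cv2.resize(t[195:260,170:265],(570,390)[:2],interpolation=cv2.INTER_CUBIC)
b=cv2.resize(t[195:250,320:370],None,fx=4,fy=4,interpolation=cv2.INTER_CUBIC)
im=np.zeros((600,800,3),np.uint8); im[:390,:570]=a; im[:220,580:780]=b
c=cv2.resize(s[155:195,215:275],None,fx=5,fy=5,interpolation=cv2.INTER_CUBIC); im[395:595,0:300]=c
d=cv2.resize(s[225:312,265:375],None,fx=2.3,fy=2.3,interpolation=cv2.INTER_CUBIC); im[395:395+d.shape[0],310:310+d.shape[1]]=d
cv2.imwrite("pics/crop1.png",im)
```

```text
(no output)
```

View pics/crop1.png

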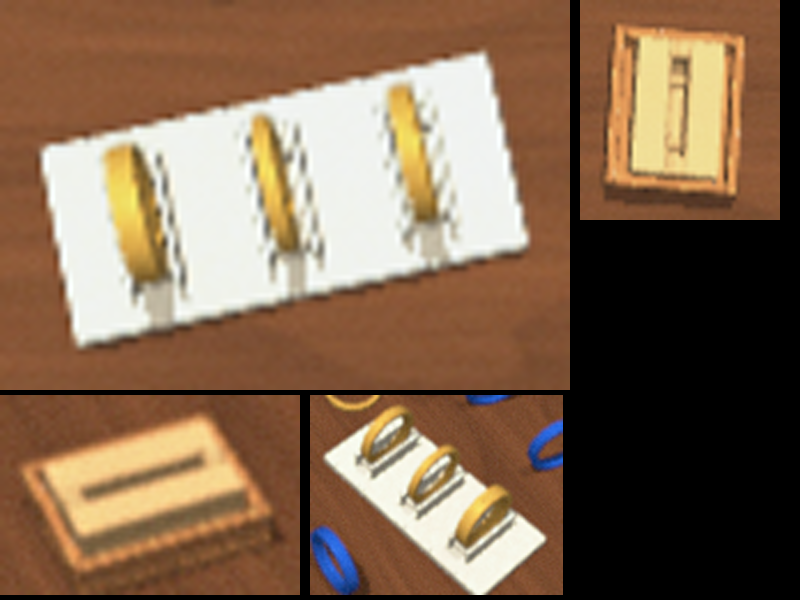

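The enlarged top view suggests left is the widest, the middle the thinnest and the right (nearest the stand) the 13 mm one; the pinch will verify that. Next I triangulate the ring centres and the stand's corners.

```bash
cat > h.py <<'E'
import numpy as np,cv2
from rig import monitor, imaging, r
def P(c): return c["mtx"]@np.c_[c["R"],c["t"]]
def tri(ca,pa,cb,pb):
    X=cv2.triangulatePoints(P(ca),P(cb),np.array(pa,float).reshape(2,1),np.array(pb,float).reshape(2,1)); return (X[:3]/X[3]).ravel()
def ray(c,p,z):
    d=c["R"].T@np.linalg.inv(c["mtx"])@np.array([*p,1.]); C=-c["R"].T@c["t"]; return C+d*(z-C[2])/d[2]
def proj(c,X):
    q=P(c)@np.array([*X,1.]); return q[:2]/q[2]
E
python3 - <<'E'
from h import *
T=imaging.camera_info("top");S=imaging.camera_info("scene")
tp=lambda u,v:(170+(u-2.5)/6,195+(v-2.5)/6)
sp=lambda u,v:(265+(u-310)/2.3,225+(v-395)/2.3)
for a,b in [((414,154),(387,434)),((277,184),(434,474)),((136,213),(484,518))]:
    print("ring",tri(T,tp(*a),S,sp(*b)).round(1), ray(T,tp(*a),51).round(1))
k=[ray(T,tp(*p),8) for p in [(43,148),(487,52),(527,245),(78,347)]]
print(np.round(k,1),np.mean(k,0)); 
for i in range(4): print(np.linalg.norm(k[i]-k[(i+1)%4]),np.degrees(np.arctan2(*(k[(i+1)%4]-k[i])[1::-1])))
bp=lambda u,v:(320+(u-581.5)/4,195+(v-1.5)/4)
k=[ray(T,bp(*p),30) for p in [(616,25),(745,35),(736,197),(606,186)]]
print("stand",np.round(k,1),np.mean(k,0)); 
for i in range(4): print(np.linalg.norm(k[i]-k[(i+1)%4]),np.degrees(np.arctan2(*(k[(i+1)%4]-k[i])[1::-1])))
g=[ray(T,bp(*p),40) for p in [(680,55),(677,157),(635,35),(731,42),(722,178),(631,170)]]
print("groove ends, block",np.round(g,1))
s2=lambda u,v:(215+(u-2)/5,155+(v-397)/5)
print("blk centre tri",tri(T,bp(680,106),S,s2(143,476)), tri(T,bp(635,35),S,s2(210,421)))
E
```

```text
ring [553.  116.7  49.6] [553.2 116.2  51. ]
ring [537.9 190.1  48.3] [538.3 189.   51. ]
ring [523.8 265.1  47.3] [524.1 263.6  51. ]
[[568.8 321.6   8. ]
 [618.1  78.7   8. ]
 [510.   58.    8. ]
 [458.9 300.8   8. ]] [538.94949271 189.77402572   8.        ]
247.9069641224157 -78.53104968742548
109.98721890256367 -169.15650451939385
248.1258000021729 101.88526590233437
111.79248019468976 10.744787895894614
stand [[ 616.2 -176.6   30. ]
 [ 605.9 -281.6   30. ]
 [ 472.7 -267.5   30. ]
 [ 483.6 -163.3   30. ]] [ 544.6077268  -222.27369544   30.        ]
105.5667478282904 -95.61159333414766
134.00290900472217 173.95456439527462
104.77809375398472 84.00692011577146
133.30162720816693 -5.707735885182127
groove ends, block [[ 588.1 -226.3   40. ]
 [ 504.5 -220.1   40. ]
 [ 605.3 -190.6   40. ]
 [ 598.1 -268.2   40. ]
 [ 486.8 -255.4   40. ]
 [ 494.6 -182.8   40. ]]
blk centre tri [ 545.76655717 -224.24864039   37.65322001] [ 563.97968737 -163.30322922  146.99987923]
```

```bash
cat >> h.py <<'E'
from scipy.spatial.transform import Rotation as Ro
def mv(xyz,yaw):
    s=monitor.sense(); R=Ro.from_euler("xyz",s["tcp_rot"]); Rt=Ro.from_euler("xyz",[180,0,yaw],degrees=True)
    print("t",round(s["clock"],2),"pos",s["eef_pos"].round(1),"rpy",np.degrees(s["tcp_rot"]).round(2),"F",s["contact_force"].round(1),"open",round(s["opening"]*85.4,2),"q",s["qpos"].round(2))
    print("xyz",(R.inv().apply(np.array(xyz)-s["eef_pos"])/50).round(3),"a",((R.inv()*Rt).as_rotvec(degrees=True)/6).round(3))
E
python3 -c "
from h import *
mv([553,116.5,200],-168.7)"
```

```text
t 0.1 pos [194.5 593.5 230.6] rpy [-179.92    0.    161.85] F [ 0.8  0.1 -0.2] open 85.46 q [ 1.25  0.35  1.63 -0.    1.16 -0.  ]
xyz [-9.784 -6.83   0.622] a [-1.200e-02 -3.000e-03 -4.908e+00]
```

>>> drive_tool:
  plan:
    - {"x": -9.78,"y": -6.83,"z": 0.4,"az": -4.9,"hand": 60}
    - {"x": -9.78,"y": -6.83,"z": 0.4,"az": -4.9,"hand": 60}
    - {"x": -9.78,"y": -6.83,"z": 0.4,"az": -4.9,"hand": 60}
    - {"x": -9.78,"y": -6.83,"z": 0.4,"az": -4.9,"hand": 60}
    - {"x": -9.78,"y": -6.83,"z": 0.4,"az": -4.9,"hand": 60}
    - {"x": -9.78,"y": -6.83,"z": 0.4,"az": -4.9,"hand": 60}
    - {"x": -9.78,"y": -6.83,"z": 0.4,"az": -4.9,"hand": 60}
    - {"x": -9.78,"y": -6.83,"z": 0.4,"az": -4.9,"hand": 60}
  grip_force: 25

```text
invalid input
```

```bash
python3 -c "
from h import *
mv([553,116.5,210],-168.7)"
```

```text
t 0.1 pos [194.5 593.5 230.6] rpy [-179.92    0.    161.85] F [ 0.8  0.1 -0.2] open 85.46 q [ 1.25  0.35  1.63 -0.    1.16 -0.  ]
xyz [-9.784 -6.831  0.422] a [-1.200e-02 -3.000e-03 -4.908e+00]
```

>>> drive_tool:
  plan:
    - {"x": -0.8,"y": -0.56,"z": 0.04,"ax": 0,"ay": 0,"az": -0.6,"hand": 60}
    - {"x": -1.6,"y": -1.12,"z": 0.08,"ax": 0,"ay": 0,"az": -1.2,"hand": 60}
    - {"x": -2.4,"y": -1.68,"z": 0.12,"ax": 0,"ay": 0,"az": -1.8,"hand": 60}
    - {"x": -3.2,"y": -2.24,"z": 0.16,"ax": 0,"ay": 0,"az": -2.4,"hand": 60}
    - {"x": -4.0,"y": -2.8,"z": 0.2,"ax": 0,"ay": 0,"az": -3.0,"hand": 60}
    - {"x": -4.8,"y": -3.36,"z": 0.24,"ax": 0,"ay": 0,"az": -3.6,"hand": 60}
    - {"x": -5.6,"y": -3.92,"z": 0.28,"ax": 0,"ay": 0,"az": -4.2,"hand": 60}
    - {"x": -6.4,"y": -4.48,"z": 0.32,"ax": 0,"ay": 0,"az": -4.9,"hand": 60}
  grip_force: 25

```text
clock: 0.9
eef_pos: [429.7, 279.5, 215.1]
tcp_rot: [-3.142, -0.0, -2.942]
contact_force: [0.9, 0.8, -0.4]
opening: 0.701
grasp_force: 0.0
```

```bash
python3 -c "
from h import *
mv([553,116.5,210],-168.7)"
```

```text
t 0.9 pos [429.7 279.5 215.1] rpy [-180.     -0.   -168.59] F [ 0.9  0.8 -0.4] open 59.85 q [ 0.57  0.2   1.89 -0.    1.06 -1.2 ]
xyz [-1.772 -3.684  0.103] a [-0.    -0.001  0.018]
```

>>> drive_tool:
  plan:
    - {"x": -0.38,"y": -0.8,"z": 0.02,"ax": 0,"ay": 0,"az": 0,"hand": 60}
    - {"x": -0.76,"y": -1.6,"z": 0.04,"ax": 0,"ay": 0,"az": 0,"hand": 60}
    - {"x": -1.14,"y": -2.4,"z": 0.06,"ax": 0,"ay": 0,"az": 0,"hand": 60}
    - {"x": -1.5,"y": -3.2,"z": 0.1,"ax": 0,"ay": 0,"az": 0,"hand": 60}
    - {"x": -1.75,"y": -3.66,"z": 0.1,"ax": 0,"ay": 0,"az": 0,"hand": 60}
    - {"x": -1.75,"y": -3.66,"z": 0.1,"ax": 0,"ay": 0,"az": 0,"hand": 60}
    - {"x": -1.75,"y": -3.66,"z": 0.1,"ax": 0,"ay": 0,"az": 0,"hand": 60}

```text
clock: 1.6
eef_pos: [550.2, 118.6, 209.8]
tcp_rot: [3.141, -0.001, -2.947]
contact_force: [-0.8, -0.2, 0.4]
opening: 0.705
grasp_force: 0.0
```

```bash
python3 -c "
from h import *
mv([553,116.5,66],-168.7)
c=imaging.camera_info('wrist'); print(c, proj(c,[553,116.5,51]))
cv2.imwrite('pics/w1.png',imaging.grab_frame('wrist')[:,:,::-1])"
```

```text
t 1.6 pos [550.2 118.6 209.8] rpy [ 1.7999e+02 -6.0000e-02 -1.6884e+02] F [-0.8 -0.2  0.4] open 60.25 q [ 0.21  0.28  1.79  0.    1.07 -1.56]
xyz [-0.05  -0.052  2.876] a [ 0.002 -0.011 -0.023]
{'mtx': array([[364.78356829,   0.        , 277.43581823],
       [  0.        , 364.78356829, 215.3248352 ],
       [  0.        ,   0.        ,   1.        ]]), 'R': array([[-1.94239865e-01,  9.80954018e-01, -2.99919886e-04],
       [ 9.35262923e-01,  1.85284725e-01,  3.01583879e-01],
       [ 2.95895488e-01,  5.82991081e-02, -9.53439602e-01]]), 't': array([  -9.07114242, -569.6915549 ,  191.19397083])} [274.84852668 197.23113146]
```

View pics/w1.png

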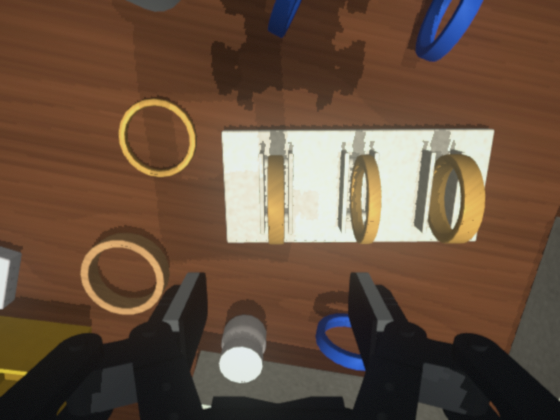

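The wrist view shows the ring edge-on, column 276, rows 155–244, with the rack square to the image. A quick edge measurement, then descend.

```bash
python3 -c "
from h import *
c=imaging.camera_info('wrist')
h=cv2.cvtColor(cv2.imread('pics/w1.png'),cv2.COLOR_BGR2HSV)
m=(h[...,1]>110)&(h[...,0]<30)&(h[...,2]>90)
for v in range(160,242,10):
  for lo,hi in((255,300),(335,390)):
    u=np.where(m[v,lo:hi])[0]+lo; print(v,(u.min(),u.max()) if len(u) else None,end=' ')
  print()
sub=m[140:260,255:300]; print(np.where(sub.any(1))[0][[0,-1]]+140)
R=[553,116.5]
print([ray(c,(u,v),z).round(1) for u,v,z in((276.5,200,85),(276.5,200,51))])
for th in range(0,360,30):
  print(th,proj(c,[553+38*np.cos(np.radians(th))*.981,116.5+38*np.cos(np.radians(th))*.196,51+38*np.sin(np.radians(th))]).round(1))
"
```

```text
160 None 160 (np.int64(366), np.int64(371)) 
170 (np.int64(269), np.int64(281)) 170 (np.int64(367), np.int64(377)) 
180 (np.int64(269), np.int64(282)) 180 (np.int64(352), np.int64(378)) 
190 (np.int64(268), np.int64(282)) 190 (np.int64(351), np.int64(380)) 
200 (np.int64(268), np.int64(283)) 200 (np.int64(354), np.int64(380)) 
210 (np.int64(268), np.int64(283)) 210 (np.int64(355), np.int64(379)) 
220 (np.int64(269), np.int64(283)) 220 (np.int64(358), np.int64(378)) 
230 (np.int64(269), np.int64(283)) 230 (np.int64(365), np.int64(376)) 
240 (np.int64(269), np.int64(282)) 240 (np.int64(362), np.int64(372)) 
[164 259]
[array([545.8, 117.3,  85. ]), array([554.8, 119. ,  51. ])]
0 [274.2 238.8]
30 [274.  241.4]
60 [273.8 231.5]
90 [273.6 210.2]
120 [273.6 184.2]
150 [273.7 162.9]
180 [273.9 153. ]
210 [274.1 155.8]
240 [274.3 168.6]
270 [274.4 187.3]
300 [274.4 207.9]
330 [274.4 226.4]
```

>>> drive_tool:
  plan:
    - {"x": -0.08,"y": -0.03,"z": 0.7,"ax": 0,"ay": 0,"az": 0,"hand": 50}
    - {"x": -0.08,"y": -0.03,"z": 1.4,"ax": 0,"ay": 0,"az": 0,"hand": 50}
    - {"x": -0.08,"y": -0.03,"z": 2.0,"ax": 0,"ay": 0,"az": 0,"hand": 50}
    - {"x": -0.08,"y": -0.03,"z": 2.5,"ax": 0,"ay": 0,"az": 0,"hand": 50}
    - {"x": -0.08,"y": -0.03,"z": 2.8,"ax": 0,"ay": 0,"az": 0,"hand": 50}
    - {"x": -0.08,"y": -0.03,"z": 2.88,"ax": 0,"ay": 0,"az": 0,"hand": 50}
    - {"x": -0.08,"y": -0.03,"z": 2.88,"ax": 0,"ay": 0,"az": 0,"hand": 50}
    - {"x": -0.08,"y": -0.03,"z": 2.88,"ax": 0,"ay": 0,"az": 0,"hand": 40}

```text
clock: 2.45
eef_pos: [555.5, 118.7, 67.5]
tcp_rot: [3.142, 0.002, -2.945]
contact_force: [-0.1, 0.1, 0.8]
opening: 0.469
grasp_force: 0.0
```

>>> drive_tool:
  plan:
    - {"x": 0,"y": 0,"z": 0,"ax": 0,"ay": 0,"az": 0,"hand": 25}
    - {"x": 0,"y": 0,"z": 0,"ax": 0,"ay": 0,"az": 0,"hand": 20}
    - {"x": 0,"y": 0,"z": 0,"ax": 0,"ay": 0,"az": 0,"hand": 14}
    - {"x": 0,"y": 0,"z": 0,"ax": 0,"ay": 0,"az": 0,"hand": 8}
    - {"x": 0,"y": 0,"z": 0,"ax": 0,"ay": 0,"az": 0,"hand": 5}
    - {"x": 0,"y": 0,"z": 0,"ax": 0,"ay": 0,"az": 0,"hand": 5}
    - {"x": 0,"y": 0,"z": 0,"ax": 0,"ay": 0,"az": 0,"hand": 5}
    - {"x": 0,"y": 0,"z": 0,"ax": 0,"ay": 0,"az": 0,"hand": 5}
  grip_force: 25

```text
clock: 3.25
eef_pos: [555.2, 118.3, 66.8]
tcp_rot: [3.142, 0.001, -2.945]
contact_force: [-2.1, -0.2, 5.6]
opening: 0.148
grasp_force: 27.8
```

```bash
python3 -c "
from h import *
mv([554.5,118,66],-168.7)"
```

```text
t 3.25 pos [555.2 118.3  66.8] rpy [ 1.8000e+02  5.0000e-02 -1.6875e+02] F [-2.1 -0.2  5.6] open 12.67 q [ 0.21  0.47  1.88 -0.    0.79 -1.56]
xyz [ 0.014 -0.003  0.017] a [ 0.     0.008 -0.009]
```

Opening 12.67 mm under grip, so this is the 13 mm bangle. Next I grip more firmly and lift.

>>> drive_tool:
  plan:
    - {"x": 0,"y": 0,"z": 0,"ax": 0,"ay": 0,"az": 0,"hand": 5}
    - {"x": 0,"y": 0,"z": -0.1,"ax": 0,"ay": 0,"az": 0,"hand": 5}
    - {"x": 0,"y": 0,"z": -0.3,"ax": 0,"ay": 0,"az": 0,"hand": 5}
    - {"x": 0,"y": 0,"z": -0.7,"ax": 0,"ay": 0,"az": 0,"hand": 5}
    - {"x": 0,"y": 0,"z": -1.2,"ax": 0,"ay": 0,"az": 0,"hand": 5}
    - {"x": 0,"y": 0,"z": -1.7,"ax": 0,"ay": 0,"az": 0,"hand": 5}
    - {"x": 0,"y": 0,"z": -1.9,"ax": 0,"ay": 0,"az": 0,"hand": 5}
    - {"x": 0,"y": 0,"z": -1.9,"ax": 0,"ay": 0,"az": 0,"hand": 5}
  grip_force: 60

```text
clock: 4.05
eef_pos: [555.7, 118.5, 162.9]
tcp_rot: [3.142, 0.003, -2.945]
contact_force: [-0.4, -0.0, -1.4]
opening: 0.134
grasp_force: 58.5
```

```bash
python3 -c "
from h import *
mv([546,-223.5,160],174.2)"
```

```text
t 4.05 pos [555.7 118.5 162.9] rpy [ 1.8000e+02  1.7000e-01 -1.6875e+02] F [-0.4 -0.  -1.4] open 11.44 q [ 0.21  0.34  1.82 -0.    0.98 -1.56]
xyz [ 1.524 -6.67   0.053] a [0.005 0.029 2.842]
```

>>> drive_tool:
  plan:
    - {"x": 0.1,"y": -0.4,"z": 0.0,"ax": 0,"ay": 0,"az": 0.2,"hand": 5}
    - {"x": 0.27,"y": -1.2,"z": 0.0,"ax": 0,"ay": 0,"az": 0.5,"hand": 5}
    - {"x": 0.46,"y": -2.0,"z": 0.0,"ax": 0,"ay": 0,"az": 0.9,"hand": 5}
    - {"x": 0.64,"y": -2.8,"z": 0.0,"ax": 0,"ay": 0,"az": 1.3,"hand": 5}
    - {"x": 0.82,"y": -3.6,"z": 0.0,"ax": 0,"ay": 0,"az": 1.7,"hand": 5}
    - {"x": 1.0,"y": -4.4,"z": 0.0,"ax": 0,"ay": 0,"az": 2.1,"hand": 5}
    - {"x": 1.17,"y": -5.1,"z": 0.0,"ax": 0,"ay": 0,"az": 2.5,"hand": 5}
    - {"x": 1.3,"y": -5.7,"z": 0.0,"ax": 0,"ay": 0,"az": 2.8,"hand": 5}

```text
clock: 4.85
eef_pos: [545.3, -175.6, 159.7]
tcp_rot: [3.141, -0.002, 3.042]
contact_force: [0.9, 0.1, -0.8]
opening: 0.137
grasp_force: 58.6
```

```bash
python3 -c "
from h import *
mv([546,-223.5,160],174.2)
c=imaging.camera_info('wrist')
cv2.imwrite('pics/w2.png',imaging.grab_frame('wrist')[:,:,::-1])
np.savez('w2.npz',**c)
e=monitor.sense()['eef_pos']; print(e, proj(c,e))"
```

```text
t 4.85 pos [ 545.3 -175.6  159.7] rpy [ 1.7998e+02 -1.3000e-01  1.7431e+02] F [ 0.9  0.1 -0.8] open 11.7 q [-0.31  0.35  1.81 -0.    0.98 -1.79]
xyz [-0.108 -0.951 -0.006] a [ 0.003 -0.021  0.019]
[ 545.71156495 -179.25321748  159.94010618] [270.04481271 285.11666339]
```

View pics/w2.png

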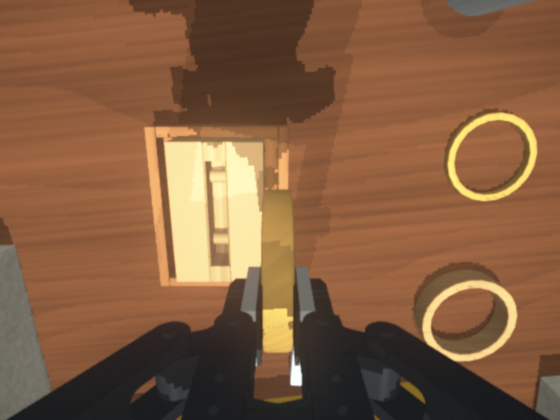

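The wrist picture shows the held bangle at columns 262–295, and the stand with its groove at columns ~206–231, rows 140–280. Enlarging.

```bash
python3 -c "
import cv2
t=cv2.imread('pics/w2.png')[115:295,135:300]
cv2.imwrite('pics/c2.png',cv2.resize(t,None,fx=3.3,fy=3.3,interpolation=cv2.INTER_CUBIC))"
```

```text
(no output)
```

View pics/c2.png

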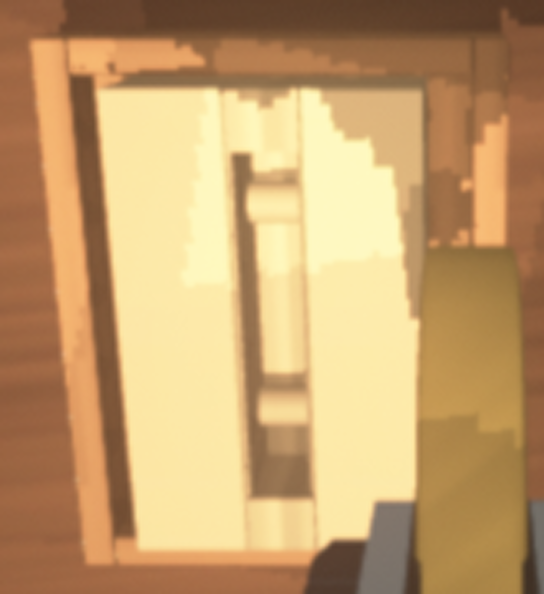

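```bash
python3 -c "
from h import *
c=dict(np.load('w2.npz'))
f=lambda u,v:(135+(u+.5)/3.3-.5,115+(v+.5)/3.3-.5)
for n,z,p in [('lips',40,[(220,88),(300,88),(247,548),(315,548)]),('stops',40,[(262,155),(280,497)]),('block',40,[(97,88),(423,82),(137,550)]),('tray',30,[(32,40),(506,38),(85,563)])]:
  k=np.array([ray(c,f(*q),z) for q in p]); print(n,k.round(1).tolist())
C=-c['R'].T@c['t'];print(C)
mv([546,-223.5,160],174.2)"
```

```text
lips [[491.1, -225.2, 40.0], [492.8, -208.0, 40.0], [601.1, -236.4, 40.0], [602.7, -219.9, 40.0]]
stops [[506.4, -218.3, 40.0], [588.4, -226.4, 40.0]]
block [[488.5, -251.7, 40.0], [494.2, -181.4, 40.0], [599.0, -263.2, 40.0]]
tray [[477.5, -267.2, 30.0], [487.4, -162.5, 30.0], [606.2, -280.6, 30.0]]
[ 468.66986848 -168.30468775  304.12059735]
t 4.9 pos [ 545.7 -179.3  159.9] rpy [-1.7989e+02 -7.0000e-02  1.7419e+02] F [-0.7 -2.7  0.2] open 11.43 q [-0.32  0.35  1.81 -0.    0.98 -1.79]
xyz [-0.095 -0.88   0.   ] a [-0.018 -0.011 -0.002]
```

>>> drive_tool:
  plan:
    - {"x": -0.11,"y": -0.4,"z": 0.2,"ax": 0,"ay": 0,"az": 0,"hand": 5}
    - {"x": -0.11,"y": -0.7,"z": 0.5,"ax": 0,"ay": 0,"az": 0,"hand": 5}
    - {"x": -0.11,"y": -0.86,"z": 0.7,"ax": 0,"ay": 0,"az": 0,"hand": 5}
    - {"x": -0.11,"y": -0.86,"z": 0.8,"ax": 0,"ay": 0,"az": 0,"hand": 5}
    - {"x": -0.11,"y": -0.86,"z": 0.8,"ax": 0,"ay": 0,"az": 0,"hand": 5}
    - {"x": -0.11,"y": -0.86,"z": 0.8,"ax": 0,"ay": 0,"az": 0,"hand": 5}

```text
clock: 5.5
eef_pos: [547.9, -216.5, 121.2]
tcp_rot: [3.141, -0.0, 3.045]
contact_force: [0.9, -0.0, -1.2]
opening: 0.133
grasp_force: 58.7
```

```bash
python3 -c "
from h import *
mv([547,-222.6,98],174.1)
c=imaging.camera_info('wrist')
f=imaging.grab_frame('wrist')[:,:,::-1]; np.savez('w3.npz',**c)
g=imaging.grab_frame('scene')[:,:,::-1]
a=cv2.resize(f[100:400,130:400],None,fx=1.8,fy=1.8,interpolation=cv2.INTER_CUBIC)
b=cv2.resize(g[110:210,210:280],None,fx=4,fy=4,interpolation=cv2.INTER_CUBIC)
im=np.zeros((540,800,3),np.uint8); im[:,:486]=a[:540]; im[:400,500:780]=b
cv2.imwrite('pics/c3.png',im)
e=monitor.sense()['eef_pos']; print(e)"
```

```text
t 5.5 pos [ 547.9 -216.5  121.2] rpy [ 1.7998e+02 -2.0000e-02  1.7448e+02] F [ 0.9 -0.  -1.2] open 11.38 q [-0.38  0.42  1.8   0.    0.91 -1.85]
xyz [ 0.006 -0.123  0.464] a [ 0.003 -0.003  0.064]
[ 548.29252067 -216.73320033  121.78115483]
```

View pics/c3.png

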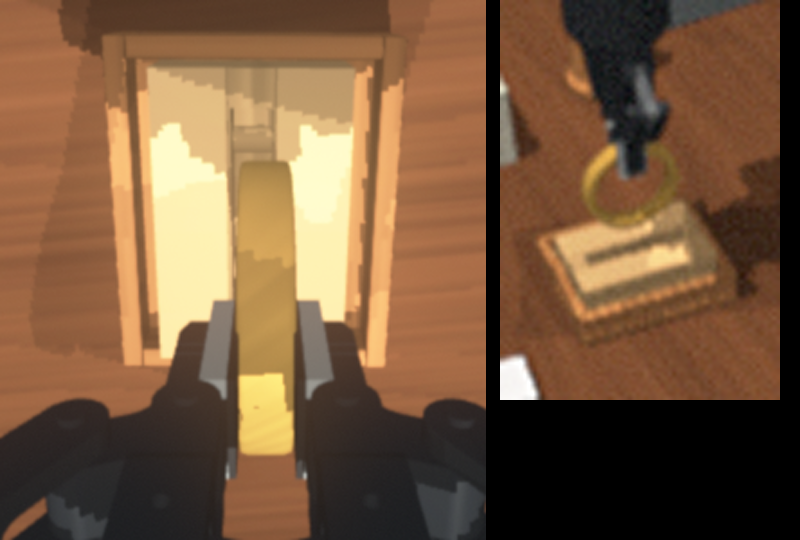

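```bash
python3 -c "
from h import *
c=dict(np.load('w3.npz'))
f=lambda u,v:(130+(u+.5)/1.8-.5,100+(v+.5)/1.8-.5)
for p in [(226,70),(277,70),(232,125),(275,125)]: print('lip',ray(c,f(*p),40).round(1))
for v in (190,): print('ring end',[ray(c,f(u,v),z).round(1) for u in(238,295) for z in (106,112)])
print('ring near',[ray(c,f(u,440),140).round(1) for u in(240,295)])
m=monitor.sense(); mv([547,-222.6,98],174.1)
e=m['eef_pos']; R=Ro.from_euler('xyz',m['tcp_rot'])
for d in ([0,0,0],[38,0,0],[-38,0,0]): print(d,(e+R.apply(d)).round(1))"
```

```text
lip [ 492.2 -225.    40. ]
lip [ 493.8 -207.9   40. ]
lip [ 511.  -225.1   40. ]
lip [ 512.4 -210.2   40. ]
ring end [array([ 515.9, -220.8,  106. ]), array([ 514.2, -220.4,  112. ]), array([ 517.2, -206.5,  106. ]), array([ 515.5, -206.6,  112. ])]
ring near [array([ 564.7, -224.3,  140. ]), array([ 565.9, -211.9,  140. ])]
t 5.6 pos [ 548.3 -216.7  121.8] rpy [-1.7999e+02  4.0000e-02  1.7449e+02] F [ 0.6  0.1 -1. ] open 11.68 q [-0.38  0.42  1.8   0.    0.91 -1.85]
xyz [ 0.015 -0.119  0.476] a [-0.001  0.007  0.065]
[0, 0, 0] [ 548.3 -216.7  121.8]
[38, 0, 0] [ 510.5 -213.1  121.8]
[-38, 0, 0] [ 586.1 -220.4  121.8]
```

>>> drive_tool:
  plan:
    - {"x": 0.01,"y": -0.06,"z": 0.2,"ax": 0,"ay": 0,"az": 0.08,"hand": 5}
    - {"x": 0.01,"y": -0.11,"z": 0.4,"ax": 0,"ay": 0,"az": 0.08,"hand": 5}
    - {"x": 0.01,"y": -0.11,"z": 0.49,"ax": 0,"ay": 0,"az": 0.08,"hand": 5}
    - {"x": 0.01,"y": -0.11,"z": 0.49,"ax": 0,"ay": 0,"az": 0.08,"hand": 5}
    - {"x": 0.01,"y": -0.11,"z": 0.49,"ax": 0,"ay": 0,"az": 0.08,"hand": 5}
    - {"x": 0.01,"y": -0.11,"z": 0.49,"ax": 0,"ay": 0,"az": 0.08,"hand": 5}

```text
clock: 6.2
eef_pos: [547.1, -222.8, 97.0]
tcp_rot: [-3.141, 0.0, 3.036]
contact_force: [-0.3, 1.0, -1.4]
opening: 0.134
grasp_force: 58.7
```

```bash
python3 -c "
from h import *
mv([547.3,-222.2,90],174.0)"
```

```text
t 6.2 pos [ 547.1 -222.8   97. ] rpy [-1.7999e+02  2.0000e-02  1.7396e+02] F [-0.3  1.  -1.4] open 11.45 q [-0.39  0.46  1.82  0.    0.87 -1.85]
xyz [-0.003  0.013  0.14 ] a [-0.001  0.004 -0.006]
```

Good. Now down in 1 mm steps, to just past the point where it would touch the block top.

>>> drive_tool:
  plan:
    - {"x": 0,"y": 0.01,"z": 0.02,"ax": 0,"ay": 0,"az": 0,"hand": 5}
    - {"x": 0,"y": 0.01,"z": 0.04,"ax": 0,"ay": 0,"az": 0,"hand": 5}
    - {"x": 0,"y": 0.01,"z": 0.06,"ax": 0,"ay": 0,"az": 0,"hand": 5}
    - {"x": 0,"y": 0.01,"z": 0.08,"ax": 0,"ay": 0,"az": 0,"hand": 5}
    - {"x": 0,"y": 0.01,"z": 0.09,"ax": 0,"ay": 0,"az": 0,"hand": 5}
    - {"x": 0,"y": 0.01,"z": 0.1,"ax": 0,"ay": 0,"az": 0,"hand": 5}
    - {"x": 0,"y": 0.01,"z": 0.1,"ax": 0,"ay": 0,"az": 0,"hand": 5}

```text
clock: 6.9
eef_pos: [546.9, -222.2, 91.7]
tcp_rot: [3.142, -0.0, 3.036]
contact_force: [-0.1, 0.0, -0.7]
opening: 0.135
grasp_force: 58.7
```

>>> drive_tool:
  plan:
    - {"x": 0,"y": 0,"z": 0.02,"ax": 0,"ay": 0,"az": 0,"hand": 5}
    - {"x": 0,"y": 0,"z": 0.04,"ax": 0,"ay": 0,"az": 0,"hand": 5}
    - {"x": 0,"y": 0,"z": 0.06,"ax": 0,"ay": 0,"az": 0,"hand": 5}
    - {"x": 0,"y": 0,"z": 0.08,"ax": 0,"ay": 0,"az": 0,"hand": 5}
    - {"x": 0,"y": 0,"z": 0.1,"ax": 0,"ay": 0,"az": 0,"hand": 5}
    - {"x": 0,"y": 0,"z": 0.12,"ax": 0,"ay": 0,"az": 0,"hand": 5}
    - {"x": 0,"y": 0,"z": 0.12,"ax": 0,"ay": 0,"az": 0,"hand": 5}

```text
clock: 7.6
eef_pos: [546.8, -222.2, 85.6]
tcp_rot: [3.142, -0.0, 3.036]
contact_force: [0.8, 0.4, -1.5]
opening: 0.13
grasp_force: 58.7
```

>>> drive_tool:
  plan:
    - {"x": 0,"y": 0,"z": 0.04,"ax": 0,"ay": 0,"az": 0,"hand": 5}
    - {"x": 0,"y": 0,"z": 0.08,"ax": 0,"ay": 0,"az": 0,"hand": 5}
    - {"x": 0,"y": 0,"z": 0.12,"ax": 0,"ay": 0,"az": 0,"hand": 5}
    - {"x": 0,"y": 0,"z": 0.16,"ax": 0,"ay": 0,"az": 0,"hand": 5}
    - {"x": 0,"y": 0,"z": 0.2,"ax": 0,"ay": 0,"az": 0,"hand": 5}
    - {"x": 0,"y": 0,"z": 0.23,"ax": 0,"ay": 0,"az": 0,"hand": 5}
    - {"x": 0,"y": 0,"z": 0.25,"ax": 0,"ay": 0,"az": 0,"hand": 5}
    - {"x": 0,"y": 0,"z": 0.25,"ax": 0,"ay": 0,"az": 0,"hand": 5}

```text
clock: 8.4
eef_pos: [546.8, -222.2, 73.1]
tcp_rot: [3.142, -0.0, 3.036]
contact_force: [1.1, -0.2, -0.6]
opening: 0.134
grasp_force: 58.7
```

>>> drive_tool:
  plan:
    - {"x": 0,"y": 0,"z": 0.02,"ax": 0,"ay": 0,"az": 0,"hand": 5}
    - {"x": 0,"y": 0,"z": 0.04,"ax": 0,"ay": 0,"az": 0,"hand": 5}
    - {"x": 0,"y": 0,"z": 0.06,"ax": 0,"ay": 0,"az": 0,"hand": 5}
    - {"x": 0,"y": 0,"z": 0.07,"ax": 0,"ay": 0,"az": 0,"hand": 5}
    - {"x": 0,"y": 0,"z": 0.08,"ax": 0,"ay": 0,"az": 0,"hand": 5}
    - {"x": 0,"y": 0,"z": 0.08,"ax": 0,"ay": 0,"az": 0,"hand": 5}

```text
clock: 9.0
eef_pos: [546.9, -222.2, 69.2]
tcp_rot: [3.142, -0.0, 3.036]
contact_force: [-0.1, -0.9, -1.5]
opening: 0.135
grasp_force: 58.7
```

>>> drive_tool:
  plan:
    - {"x": 0,"y": 0,"z": 0.01,"ax": 0,"ay": 0,"az": 0,"hand": 5}
    - {"x": 0,"y": 0,"z": 0.02,"ax": 0,"ay": 0,"az": 0,"hand": 5}
    - {"x": 0,"y": 0,"z": 0.02,"ax": 0,"ay": 0,"az": 0,"hand": 5}
    - {"x": 0,"y": 0,"z": 0.03,"ax": 0,"ay": 0,"az": 0,"hand": 5}
    - {"x": 0,"y": 0,"z": 0.03,"ax": 0,"ay": 0,"az": 0,"hand": 5}

```text
clock: 9.5
eef_pos: [546.9, -222.2, 67.7]
tcp_rot: [3.142, -0.0, 3.036]
contact_force: [0.0, 1.0, 0.1]
opening: 0.129
grasp_force: 58.7
```

>>> drive_tool:
  plan:
    - {"x": 0,"y": 0,"z": 0.01,"ax": 0,"ay": 0,"az": 0,"hand": 5}
    - {"x": 0,"y": 0,"z": 0.01,"ax": 0,"ay": 0,"az": 0,"hand": 5}
    - {"x": 0,"y": 0,"z": 0.02,"ax": 0,"ay": 0,"az": 0,"hand": 5}
    - {"x": 0,"y": 0,"z": 0.02,"ax": 0,"ay": 0,"az": 0,"hand": 5}

```text
clock: 9.9
eef_pos: [547.3, -222.4, 67.4]
tcp_rot: [-3.141, 0.001, 3.036]
contact_force: [-0.6, 0.5, 6.2]
opening: 0.135
grasp_force: 59.6
```

It meets the bars at TCP 67.4, against an expected home height of about 67.8, pressing with 6 N. Releasing, then rising straight up.

>>> drive_tool:
  plan:
    - {"x": 0,"y": 0,"z": 0.01,"ax": 0,"ay": 0,"az": 0,"hand": 13}
    - {"x": 0,"y": 0,"z": 0.01,"ax": 0,"ay": 0,"az": 0,"hand": 16}
    - {"x": 0,"y": 0,"z": 0,"ax": 0,"ay": 0,"az": 0,"hand": 22}
    - {"x": 0,"y": 0,"z": 0,"ax": 0,"ay": 0,"az": 0,"hand": 32}
    - {"x": 0,"y": 0,"z": 0,"ax": 0,"ay": 0,"az": 0,"hand": 40}
    - {"x": 0,"y": 0,"z": 0,"ax": 0,"ay": 0,"az": 0,"hand": 40}
    - {"x": 0,"y": 0,"z": 0,"ax": 0,"ay": 0,"az": 0,"hand": 40}
  grip_force: 20

```text
clock: 10.6
eef_pos: [546.9, -222.2, 66.7]
tcp_rot: [3.142, -0.0, 3.036]
contact_force: [0.3, -0.4, -0.2]
opening: 0.472
grasp_force: 0.0
```

>>> drive_tool:
  plan:
    - {"x": 0,"y": 0,"z": -0.1,"ax": 0,"ay": 0,"az": 0,"hand": 40}
    - {"x": 0,"y": 0,"z": -0.4,"ax": 0,"ay": 0,"az": 0,"hand": 40}
    - {"x": 0,"y": 0,"z": -0.9,"ax": 0,"ay": 0,"az": 0,"hand": 40}
    - {"x": 0,"y": 0,"z": -1.5,"ax": 0,"ay": 0,"az": 0,"hand": 40}
    - {"x": 0,"y": 0,"z": -2.2,"ax": 0,"ay": 0,"az": 0,"hand": 40}
    - {"x": 0,"y": 0,"z": -2.4,"ax": 0,"ay": 0,"az": 0,"hand": 40}
    - {"x": 0,"y": 0,"z": -2.4,"ax": 0,"ay": 0,"az": 0,"hand": 40}

```text
clock: 11.3
eef_pos: [548.2, -222.7, 189.6]
tcp_rot: [-3.14, 0.004, 3.036]
contact_force: [-0.6, 0.3, -0.1]
opening: 0.472
grasp_force: 0.0
```

```bash
python3 -c "
from h import *
mv([547,-222.2,190],174)
c=imaging.camera_info('wrist')
f=imaging.grab_frame('wrist')[:,:,::-1]; g=imaging.grab_frame('scene')[:,:,::-1]
im=np.zeros((600,800,3),np.uint8); im[:420,:400]=f[:,80:480]; im[:400,410:800]=cv2.resize(g[130:230,200:298],None,fx=4,fy=4)[:400,:390]
im[420:600,:240]=cv2.resize(g[225:315,260:380],None,fx=2,fy=2)
cv2.imwrite('pics/c4.png',im)
S=imaging.camera_info('scene')
for z in (14,52,90): print(z,proj(c,[547,-222.3,z]),proj(S,[547,-222.3,z]))"
```

```text
t 11.3 pos [ 548.2 -222.7  189.6] rpy [-179.92    0.26  173.97] F [-0.6  0.3 -0.1] open 40.29 q [-0.39  0.34  1.75 -0.    1.04 -1.85]
xyz [ 0.024  0.008 -0.008] a [-0.013  0.043 -0.005]
14 [278.45026563 187.50687493] [243.18328981 176.73125036]
52 [278.48349925 198.65747217] [242.43678313 167.75245347]
90 [278.52614959 212.96758342] [241.65726217 158.37656889]
```

View pics/c4.png

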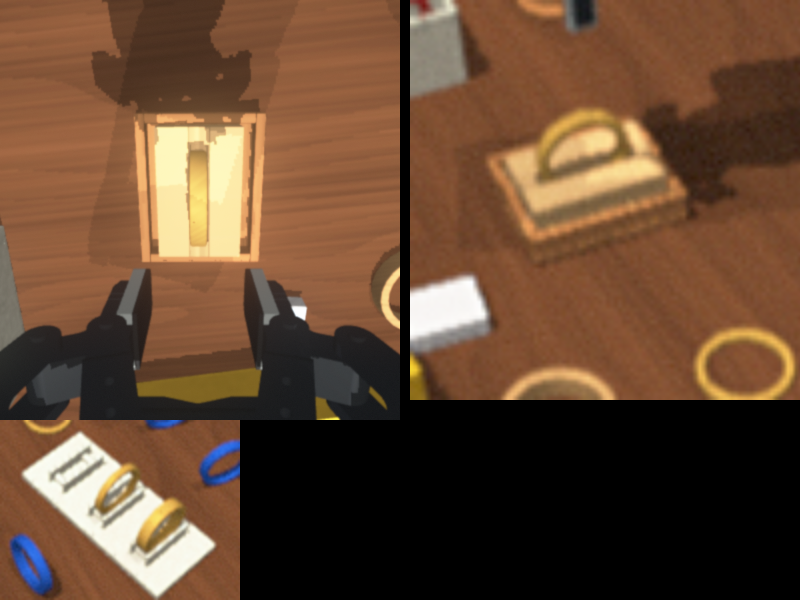

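The bangle stands upright in the groove. Its top is at about scene pixel (243,158), and (242,158) is expected when fully home. The other two bangles are still in their wells.

```bash
python3 -c "
from rig import r
print(r.sign_off())"
```

```text
the job is handed in; nothing more can be done
None
```

I set the 13 mm bangle (it read 12.7 mm in the pinch) fully home in the stand's groove and let it go, then handed the job in at about 11 s; I picked it out by looks and pinched only that one, leaving the other two standing in their wells.

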